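# Roll the conveyor roller home with the hand pad

## Task

Pick up the rubber-faced hand pad by its wooden grip and use it as a flat palm: press it gently on top of the aluminium roller lying on the roller bed and roll the roller along, under the pad and never knocked or let run away, over the low rubber ridge until it lies home against the end stop. Do not touch the roller with the gripper or lift it, press with about 8 N and never with more than 25 N, leave everything else on the bench alone, and finally lay the pad back flat on its black mat and let go.

Things in the scene. Friction and masses are not known exactly. Their poses are not given: they have to be found in the camera images.
- bed: Flat aluminium roller bed fixed to the bench, 270 x 200 mm. Origin: centre of its underside; x = rolling direction, from the open end to the end stop; z up. Deck at z = 10 mm. Side guides 12 mm high, inner faces at y = +-66 mm. A lip 8 mm high closes the open end at x = -124 mm. A fixed black sensor block 22 mm high stands outside the guide at x = 85, y = -87 mm.
- home (a point): Where the roller's centre must end: bed x = 85 mm, y = 0, 30 mm above the bed's underside, in the hollow between ridge and end stop. A roller there touches the stop, with 1 to 3 mm of play to the ridge.
- ridge (a point): On the deck, below the crest of the round rubber-sleeved ridge bar across the bed (bed x = 65.5 mm). The bar is clamped 6 to 8 mm proud of the deck; its setting is not measured. The roller meets it 16 to 18 mm before the crest and is lifted by that height, then sinks behind it: the pad must give way up and follow down. There the pad pushes forward with up to half its downward force.
- stop (a point): Top middle of the end stop's face (bed x = 105 mm). The stop is a grey bar 20 mm thick, 25 mm high above the deck, so a pad held on the roller passes over it.
- roller: Aluminium roller, a plain cylinder 40 mm in diameter, 120 mm long, 0.26 to 0.46 kg, lying across the bed, 70 to 110 mm short of home. Origin at its centre; y along the cylinder; x and z turn as it rolls. It rolls freely; under a pad that does not slip it moves half as far as the pad. Pad on roller is stiff: pressing in 1 mm can make 5 to 20 N.
- roller_center (a point): Centre of the roller.
- mat: Black rubber mat, fixed, 240 x 200 x 3 mm; origin at the centre of its underside, x along its long side, z up. The pad belongs lying wholly on it, clear of the screwdriver, which lies along it at y = +75 mm.
- pad_grip (a point): Centre of the hand pad's upright wooden grip block: 40 mm (pad x) x 50 mm (pad y) x 45 mm high, its foot 22.5 mm below this point. Below it is a flat board 160 mm (x) x 90 mm (y) x 12 mm, rubber underside; 0.28 kg in all. Take it across its 40 mm (fingers closing along pad x), fingertips just above the board. It starts on the mat, roughly along it.
- pad_face (a point): Centre of the pad's rubber underside, 34.5 mm below the middle of the grip.
- screwdriver: Bystander: screwdriver 170 mm long, lying on the mat beside the pad.
- sensor: Bystander: loose black and brass sensor 62 x 16 x 16 mm lying on the bed's plate outside the guide, at bed y about +87 mm.
- mug: Bystander: white mug, 80 mm wide and 90 mm high, at the bench's far side.
- meter: Bystander: grey multimeter 80 x 150 x 40 mm, at the far side.
- mouse: Bystander: black computer mouse 60 x 105 x 30 mm, on the left.
- short_roller: Bystander: short spare roller 35 mm in diameter, 75 mm high, standing on its end at the far side.
- parts_tray: Bystander: grey divided tray 120 x 160 x 45 mm, on the right.
Not all that is in view belongs to the job. What is shaped like the part that bears pad_grip but orange or pink is not meant.

How it is judged:
On the way, in this order (a step that is already met when the one before it is completed fails the run):
1. the roller is rolling forward with the pad pressing on it from above (distance of roller_center from where it was at the start of the episode above 0.015 m and contact force between pad and roller above 1 N and z of pad_face in the frame of bed above 0.044 m and x of roller_center in the frame of bed below 0.047 m), for 0.05 s.
2. the roller has come over the ridge and lies home at the end stop (x of roller_center in the frame of bed between 0.079 and 0.09 m and z of roller_center in the frame of bed between 0.026 and 0.0325 m and angle between the y axis of roller and the y axis of bed, either way round below 0.06 rad), for 0.2 s.
At the end, for the whole second after the job is handed in: Roller at rest between ridge and end stop: centre 6 mm short of to 5 mm past home along the bed, 4 mm below to 2.5 mm above home height, square within 0.06 rad. Pad at rest, face down on the mat, level within 0.08 rad, its centre within 60 mm of the mat's centre both ways (all of step 2 and linear speed of each of roller, pad below 0.02 m/s and angle between pad_face's own z axis and vertical below 0.08 rad and height (world z) of pad_face below 0.008 m and x of pad_face in the frame of mat between -0.06 and 0.06 m and y of pad_face in the frame of mat between -0.06 and 0.06 m); the robot touches nothing.
It fails at once if the pad presses on the roller with more than 25 N (contact force between pad and roller above 25 N).
It fails at once if the gripper touches the roller (contact force between the fingers and roller above 0.5 N).
It fails at once if the roller is knocked or runs away (faster than 0.5 m/s) (linear speed of roller above 0.5 m/s).
It fails at once if the roller is lifted more than 18 mm off the deck (z of roller_center in the frame of bed above 0.048 m).
It fails at once if a bystander (screwdriver, loose sensor, mug, meter, mouse, short roller, tray) is moved by more than 30 mm (distance of any of screwdriver, sensor, mug, meter, mouse, short_roller, parts_tray from where it was at the start of the episode above 0.03 m).
It also fails if it takes over 72 s, if anything falls off the work surface, if the arm or the gripper's body presses on something with over 40 N, if the wrist force passes 120 N, or if a joint passes its speed limit or range.

## Robot

A 7-joint arm with a two-finger parallel gripper is mounted at the origin on the work surface. World frame = base frame: x ahead of the robot, y to its left, z up, the work surface at z = 0. Lengths are in m, angles in rad, forces in N, time in s.
With the tool pointing down it reaches from about 0.4 to 0.85 m from the base axis. Payload 10.4 kg.
Tool frame: the origin (TCP) lies midway between the tips of the shut fingers; the grasp point (between the pads) lies 19 mm behind it; z points along the fingers, y is the line along which they close (so a half turn about z gives the same grasp; the last joint's range is limited). The gripper opens to 87 mm and grips with 3 to 60 N. Pads are 19 mm wide; open, the fingers measure 117 mm over their backs; the gripper's body (75 mm by 190 mm) begins 51 mm behind the grasp point.
Start: joints at [-1.152, 0.332, -0.065, 1.46, 0.022, 1.35, -0.088], TCP at [0.267, 0.565, 0.223] pointing down, gripper open.
Joint ranges: [-2.6, 2.6], [-0.5, 2.12], [-1.47, 1.34], [0.16, 2.42], [-1.27, 4.41], [0.06, 2.06], [-2.6, 2.6]. Speed limits (rad/s): [2.22, 2.22, 2.79, 2.79, 3.14, 3.14, 3.14].

## Interface

Orientations are given as a unit quaternion [x, y, z, w].
In Python, from bench import r gives the robot as it stands.
- The arm moves only by the tool arm_command, never from a script. Its argument "moves" is one flat list of numbers, 4 for each row, row after row: the shift along the tool's x, y, z in cm, then the turn about the tool's z in degrees. A call has 1 to 12 rows; each row shifts and turns the commanded pose from where the row before left it, along the tool's axes as they then stand; what a row does not reach is not made up. A row lasts 1/12 s, in which the tool goes at most 41.7 mm and 7.16 degrees, less where a joint would pass 70% of its speed; a pose out of reach is approached as far as the arm can. A call with a gripper value outside its range is refused whole. "fingers" is the opening in per cent of the stroke, from 0 (shut) to 100 (fully open), set as the call begins (left out, the last holds). The fingers move at their own pace and stop on an object; "squeeze" is the grip in N (left out, the last holds). Time passes only in rows, so rows that do not move let the fingers close. It gives the time, the measured TCP pose, the force, the opening and the grip force at its end, in the units of the state.
- r.read_state(): the state, without advancing time (a new reading comes with each control period).
- r.camera(name): name is "scene" or "top"; returns the picture (400x640x3 uint8, red, green, blue); there is no depth.
- r.camera_info(name): a dict with "fx", "fy", "cx", "cy" (pixels), "origin" and "attitude" of the camera in the world. Camera axes: x right, y up, looking along -z (the intrinsics and any distortion apply to the point x, -y, -z); pixel columns grow to the right and rows downward; lengths in m; the calibration is good to about 2 mm. A picture is of the moment at which its call begins. camera_info takes no time and is no camera call.
- r.close_job(): hands the job in; it is judged then, once.
The state is a dict: "time": time; "joint_positions": joint angles; "joint_vel": joint speeds; "joint_torque": joint torques, N m; "ee_pos": TCP position; "eef_rot": TCP orientation; "ft_force": force on the tool from outside, world axes, zero at the start; "torque": the same for the moment, N m; "width": finger opening in m; "grip_force": force on a finger pad.
Only numpy, scipy, OpenCV 4.12 (cv2) and the standard library are available. Lean on these libraries where they do the work, as an engineer would, in place of code of your own. Each camera call takes 0.05 s, during which the arm holds its last target. There are 200 camera calls.

## Working session

There is one attempt and no reset: what is moved stays moved. The work goes in short steps, Python scripts to look and compute and a tool call to move; the robot and the scene stay as the last step left them, time stands still between calls to the robot, and variables do not carry over. Pictures are saved under pics/ and viewed, at most 11 in all, crops included, and the job is handed in when it is done.

Besides the shell and the picture viewer there is one more tool, called in YAML: its name, and indented under it one key for each argument. arm_command: Moves the arm, as the interface text tells. Its arguments: {"type":"object","properties":{"moves":{"type":"array"},"fingers":{"type":"number"},"squeeze":{"type":"number"}},"required":["moves"]}

```bash
mkdir -p pics
python3 - <<'E'
from bench import r
import cv2
for n in("top","scene"):
    im=r.camera(n); cv2.imwrite(f"pics/{n}0.png",im[:,:,::-1]); print(n,r.camera_info(n))
s=r.read_state(); print({k:s[k] for k in("time","ee_pos","eef_rot","ft_force","width")})
E
```

```text
top {'fx': 441.00658583076824, 'fy': 441.00658583076824, 'cx': 318.5415457440774, 'cy': 197.61973376186666, 'origin': array([ 0.28818441, -0.03763943,  1.25077469]), 'attitude': array([-0.07576618,  0.07640258,  0.70823767, -0.69772598])}
scene {'fx': 481.99400113050274, 'fy': 481.99400113050274, 'cx': 313.03512011468405, 'cy': 204.95085247043056, 'origin': array([ 1.30151749, -0.27612172,  1.24114237]), 'attitude': array([0.23903415, 0.17042704, 0.56202334, 0.77327037])}
{'time': 0.1, 'ee_pos': array([0.26707815, 0.56469383, 0.22185084]), 'eef_rot': array([ 2.19099282e-01,  9.75702371e-01, -6.12767255e-04, -1.14330153e-04]), 'ft_force': array([-0.03882355, -0.64385428, -0.91862689]), 'width': 0.08716540993310003}
```

View pics/top0.png

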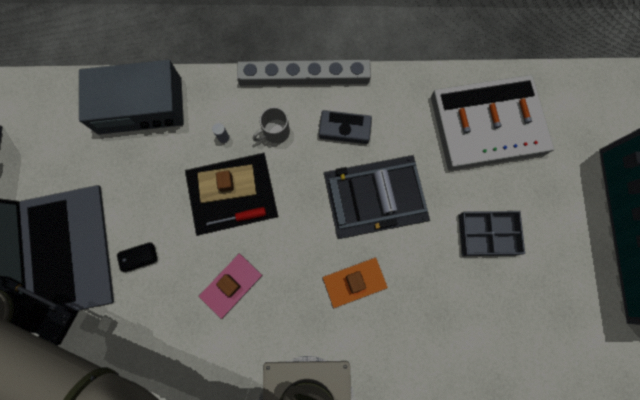

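View pics/scene0.png

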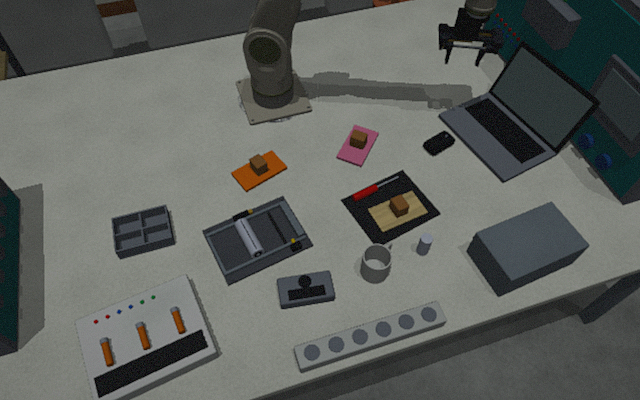

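The top view shows three pad-shaped candidates: the bare-wood pad on the black mat, grip at about (224,181); a pink one at (229,286); and an orange one at (356,282). I choose the wooden one on the mat. The bed is centred at (377,197) with the roller at (386,190). The light stop bar is at (337,200), so rolling goes left in the image. I'll check this in a close crop.

```bash
cat > h.py <<'E'
from bench import r
import cv2, numpy as np
from scipy.spatial.transform import Rotation as R
def ray(n,u,v,z):
    i=r.camera_info(n); o=i["origin"]
    d=R.from_quat(i["attitude"]).apply([(u-i["cx"])/i["fx"],-(v-i["cy"])/i["fy"],-1])
    return o+d*(z-o[2])/d[2]
def proj(n,p):
    i=r.camera_info(n); q=R.from_quat(i["attitude"]).inv().apply(np.asarray(p)-i["origin"])
    return np.array([i["cx"]-i["fx"]*q[0]/q[2], i["cy"]+i["fy"]*q[1]/q[2]])
E
python3 - <<'E'
from h import *
a=cv2.imread("pics/top0.png")[140:250,180:440]
a=np.clip(a.astype(float)*1.8,0,255).astype(np.uint8)
cv2.imwrite("pics/c0.png",cv2.resize(a,None,fx=3,fy=3,interpolation=cv2.INTER_CUBIC))
b=cv2.imread("pics/scene0.png")[165:285,195:445]
b=np.clip(b.astype(float)*1.8,0,255).astype(np.uint8)
cv2.imwrite("pics/c1.png",cv2.resize(b,None,fx=3.2,fy=3.2,interpolation=cv2.INTER_CUBIC))
for uv in[(227,183),(377,197),(386,190)]: print(ray("top",*uv,.02))
E
```

```text
[0.60476754 0.22203287 0.02      ]
[ 0.55703627 -0.2078407   0.02      ]
[ 0.57719213 -0.23453161  0.02      ]
```

View pics/c0.png

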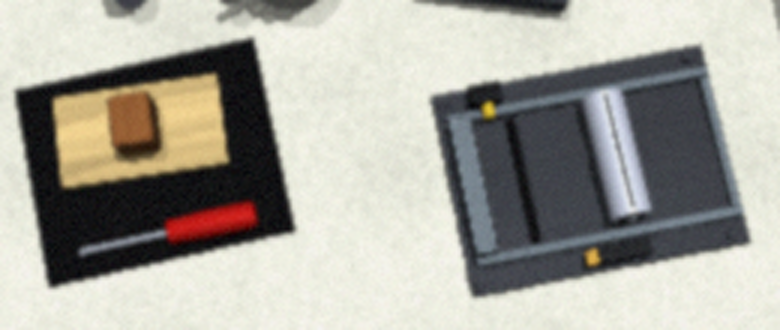

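View pics/c1.png

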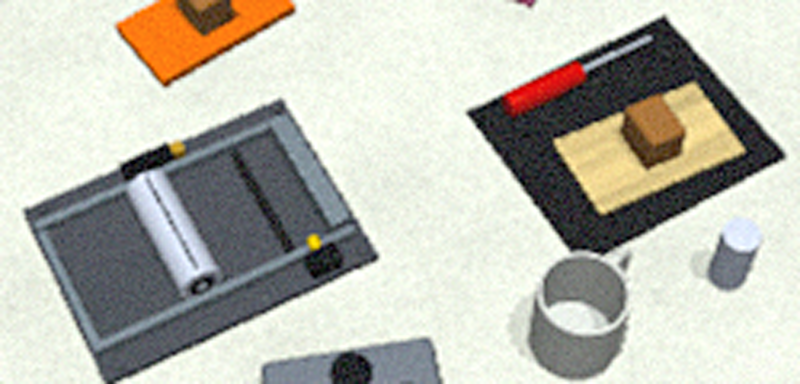

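The crops confirm it. The wooden pad is on the mat with its grip at (224,180) and the red screwdriver below it. On the bed, the stop bar is at left (337,201), the dark ridge at about (355,198), the roller at (386,190), and the loose sensor below at about (383,224).

```bash
cat >> h.py <<'E'
def big(m):
    c=max(cv2.findContours(m.astype(np.uint8),cv2.RETR_EXTERNAL,cv2.CHAIN_APPROX_NONE)[0],key=cv2.contourArea)
    return c.reshape(-1,2).astype(float)
def rect(n,m,off,z):
    w=np.array([ray(n,u+off[0],v+off[1],z)[:2] for u,v in big(m)])
    (c,s,a)=cv2.minAreaRect((w*1000).astype(np.float32))
    if s[0]<s[1]: s=s[::-1]; a+=90   # a = angle of long side
    return np.round(c,1),np.round(s,1),round((a+90)%180-90,1)
def hsv(im,box):
    x0,y0,x1,y1=box
    return [k.astype(int) for k in cv2.split(cv2.cvtColor(im[y0:y1,x0:x1],cv2.COLOR_RGB2HSV))]
E
python3 - <<'E'
from h import *
ims={n:cv2.imread(f"pics/{n}0.png")[:,:,::-1].copy() for n in("top","scene")}
for n,pb,bb in(("top",(180,148,285,245),(315,145,440,245)),("scene",(335,165,445,247),(198,190,318,286))):
    H,S,V=hsv(ims[n],pb)
    board=(S>60)&(V>60)&(H>7)&(H<30)
    print(n,"board",rect(n,board,pb[:2],.015))
    print("mat",rect(n,(V<45)|board|((S>150)),pb[:2],.003))
    brown=(H<14)&(S>90)&(V>40)&(V<140)
    print("grip(all faces)",rect(n,brown,pb[:2],.060))
    H,S,V=hsv(ims[n],bb)
    dark=V<np.percentile(V,95)*.75
    print("bed",rect(n,dark,bb[:2],.010))
    rl=((V>88)&(S<45)&(V<250)).astype(np.uint8)
    print("V deck/bg",np.percentile(V,[5,20,50,80,95]))
    # roller: bright component near expected
    nn,lab,st,ce=cv2.connectedComponentsWithStats(rl)
    for k in range(1,nn):
        if st[k,4]>60: print(k,st[k],ce[k]+bb[:2])
for k,(x,y) in dict(tl=(432,97),tr=(700,47),br=(748,242),bl=(472,296)).items(): print(k,ray("top",180+x/3-.3,140+y/3-.3,.010))
print("ends",ray("top",180+605/3-.3,140+88/3-.3,.05),ray("top",180+630/3-.3,140+218/3-.3,.05))
E
```

```text
top board (array([605.9, 225.5]), array([160.8,  91. ]), -81.9)
mat (array([579.1, 214.2]), array([236. , 195.9]), -77.7)
grip(all faces) (array([506.8, 147.5]), array([83.4, 25.2]), -77.5)
bed (array([ 563.6, -205.5]), array([273.1, 206.8]), -79.9)
V deck/bg [ 32.  41. 108. 132. 134.]
1 [   0    0  125  100 6079] [378.69863464 192.35153808]
2 [ 61  24  21  43 472] [385.60805085 190.03177966]
scene board (array([609.2, 226.7]), array([162.4,  94.6]), -81.9)
mat (array([583.5, 215.3]), array([236.3, 197.8]), -77.7)
grip(all faces) (array([546. , 141.6]), array([88.6, 26.2]), -77.1)
bed (array([ 566.8, -205.5]), array([270.7, 210.4]), -79.6)
V deck/bg [ 39.  53. 116. 139. 142.]
1 [   0    0  120   96 5626] [255.71791681 232.39832919]
16 [ 36  28  29  37 454] [247.72026432 235.55506608]
tl [ 0.63610093 -0.05699112  0.01      ]
tr [ 0.68296504 -0.32061379  0.01      ]
br [ 0.48889521 -0.35441293  0.01      ]
bl [ 0.44139816 -0.09125213  0.01      ]
ends [ 0.6312204  -0.21953514  0.05      ] [ 0.50644117 -0.23694048  0.05      ]
```

arm_command:
  moves: [-3.5,-1.2,0,0,-3.5,-1.2,0,0,-3.5,-1.2,0,0,-3.5,-1.2,0,0,-3.5,-1.2,0,0,-3.5,-1.2,0,0,-3.5,-1.2,0,0,-3.5,-1.2,0,0,-3.5,-1.2,0,0,-3.5,-1.2,0,0,-3.5,-1.2,0,0,-3.5,-1.2,0,0]
  fingers: 100

```text
time: 1.1
ee_pos: [0.5862, 0.2538, 0.2223]
eef_rot: [0.219, 0.976, -0.0, -0.0]
ft_force: [0.5, 0.5, 0.7]
width: 0.087
grip_force: 0.0
```

arm_command:
  moves: [-1.6,-0.8,1,-6.6,-1.6,-0.8,1,-6.6,0,0,1,-6.6,0,0,1,-6.6,0,0,1,-7]

```text
time: 1.52
ee_pos: [0.6089, 0.2279, 0.1714]
eef_rot: [-0.073, 0.997, -0.0, -0.0]
ft_force: [-0.2, 0.3, -0.6]
width: 0.0872
grip_force: 0.0
```

```bash
cat >> h.py <<'E'
BC=np.array([.563,-.2057]); BA=np.radians(100.1)
def bed(p):
    d=np.asarray(p)[:2]-BC; c,s=np.cos(BA),np.sin(BA)
    return np.array([d@[c,s],d@[-s,c]])
def unbed(x,y=0):
    c,s=np.cos(BA),np.sin(BA); return BC+np.array([c*x-s*y,s*x+c*y])
def delta(target,yaw):   # target TCP world, yaw deg of tool y; prints tool-frame cm, deg
    s=r.read_state(); M=R.from_quat(s["eef_rot"]).as_matrix()
    y=np.degrees(np.arctan2(M[1,1],M[0,1]))
    print("t",s["time"],"pos",s["ee_pos"].round(4),"yaw",y.round(2),"tilt",M[:2,2].round(4),"F",s["ft_force"].round(2),"w",round(s["width"],4),"g",s["grip_force"])
    print("delta cm",(M.T@(np.array(target)-s["ee_pos"])*100).round(2),"turn",-(yaw-y).round(2))
E
python3 - <<'E'
from h import *
delta((.607,.226,.019),98.1)
print("q7",r.read_state()["joint_positions"])
for n,bb in(("top",(315,145,440,245)),("scene",(198,190,318,286))):
    im=cv2.imread(f"pics/{n}0.png")[:,:,::-1].copy()
    H,S,V=hsv(im,bb); rl=((V>88)&(S<45)).astype(np.uint8)
    nn,lab,st,ce=cv2.connectedComponentsWithStats(rl)
    k=2 if n=="top" else 16
    m=cv2.morphologyEx((lab==k).astype(np.uint8),cv2.MORPH_CLOSE,np.ones((5,5)))
    for z in(.03,.04,.05): 
        c=rect(n,m,bb[:2],z); print(n,z,c,bed(c[0]/1000))
E
```

```text
t 1.5167 pos [0.6089 0.2279 0.1714] yaw 98.36 tilt [-0.001  -0.0004] F [-0.25  0.25 -0.58] w 0.0872 g 0.0
delta cm [ 0.2  -0.16 15.24] turn 0.26
q7 [-0.50051728  0.41473628  0.09609253  1.46134959 -0.04055826  1.26846797
  1.31632543]
top 0.03 (array([ 575.8, -231.6]), array([123. ,  32.6]), 11.2) [-0.02774333 -0.00805964]
top 0.04 (array([ 573.4, -230. ]), array([122. ,  32.3]), 11.2) [-0.02574724 -0.00597742]
top 0.05 (array([ 571.1, -228.5]), array([120.9,  32. ]), 11.2) [-0.02386714 -0.00397611]
scene 0.03 (array([ 564.2, -229.9]), array([127. ,  37.2]), 11.0) [-0.02403542  0.00306247]
scene 0.04 (array([ 570.3, -230.3]), array([126. ,  36.9]), 11.0) [-0.02549896 -0.00287285]
scene 0.05 (array([ 576.3, -230.7]), array([124.9,  36.6]), 11.0) [-0.02694496 -0.00870972]
```

arm_command:
  moves: [0.2,-0.16,3,0.2,0,0,3,0,0,0,3,0,0,0,3,0,0,0,2,0,0,0,1.2,0,0,0,0,0,0,0,0,0]

```text
time: 2.18
ee_pos: [0.6073, 0.2266, 0.0208]
eef_rot: [-0.069, 0.998, -0.0, -0.0]
ft_force: [-0.4, 0.4, 1.3]
width: 0.087
grip_force: 0.0
```

Run:
```python
from h import *
delta((.607,.226,.019),98.1)
im=r.camera("scene")[160:250,330:450]; im=np.clip(im.astype(float)*1.8,0,255).astype(np.uint8)
cv2.imwrite("pics/g.png",cv2.resize(im,None,fx=5,fy=5)[:,:,::-1])
```

```text
t 2.1833 pos [0.6073 0.2266 0.0208] yaw 97.88 tilt [-0.0002 -0.0001] F [-0.36  0.36  1.26] w 0.087 g 0.0
delta cm [ 0.04 -0.06  0.18] turn -0.22
```

View pics/g.png

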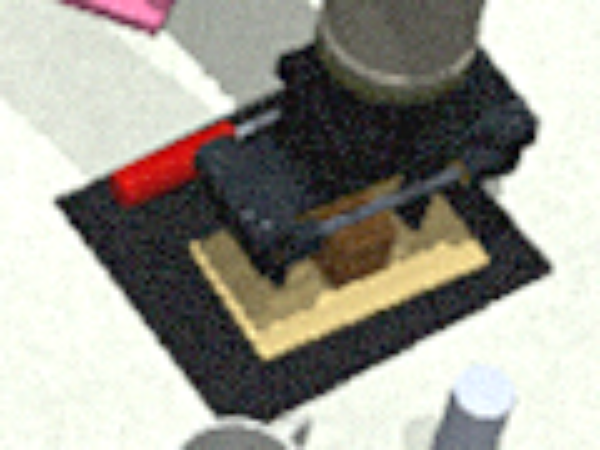

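The fingers straddle the grip block along the board's length, at about (400,205) in the scene image, and they are clear of the screwdriver. I'm closing the gripper now.

arm_command:
  moves: [0,0,0,0,0,0,0,0,0,0,0,0,0,0,0,0,0,0,0,0,0,0,0,0,0,0,0,0,0,0,0,0]
  fingers: 0
  squeeze: 55

```text
time: 2.9
ee_pos: [0.6072, 0.2266, 0.0205]
eef_rot: [-0.069, 0.998, 0.0, -0.0]
ft_force: [0.3, -0.2, -0.7]
width: 0.0419
grip_force: 0.0
```

Run:
```python
from h import *
p=unbed(-.080,-.004); delta((p[0],p[1],.17),100.1)
```

```text
t 2.9 pos [0.6072 0.2266 0.0205] yaw 97.89 tilt [-0.  0.] F [ 0.27 -0.19 -0.71] w 0.0419 g 0.0
delta cm [  9.6  -50.2  -14.95] turn -2.21
```

arm_command:
  moves: [0,0,0,0,0,0,0,0,0,0,0,0]

```text
time: 3.15
ee_pos: [0.6072, 0.2267, 0.0205]
eef_rot: [-0.069, 0.998, 0.0, -0.0]
ft_force: [0.3, -0.4, 0.1]
width: 0.0398
grip_force: 55.0
```

arm_command:
  moves: [0,0,-1,0,0,0,-2,0,0,0,-3,0,0,0,-3,0,0,0,-3,0,0,0,-3,0]

```text
time: 3.65
ee_pos: [0.6068, 0.2264, 0.1724]
eef_rot: [-0.069, 0.998, -0.0, -0.0]
ft_force: [0.8, 0.9, -3.0]
width: 0.0399
grip_force: 55.0
```

arm_command:
  moves: [0.5,-2,0,0,0.7,-3.8,0,0,0.7,-3.8,0,0,0.7,-3.8,0,0,0.7,-3.8,0,0,0.7,-3.8,0,0,0.7,-3.8,0,0,0.7,-3.8,0,0,0.7,-3.8,0,0,0.7,-3.8,0,0,0.7,-3.8,0,0,0.7,-3.8,0,0]

```text
time: 4.65
ee_pos: [0.5855, -0.2202, 0.1711]
eef_rot: [-0.069, 0.998, 0.0, 0.0]
ft_force: [0.6, -1.0, -3.3]
width: 0.0392
grip_force: 55.0
```

Run:
```python
from h import *
p=unbed(-.080,-.004); delta((p[0],p[1],.12),100.1)
```

```text
t 4.65 pos [ 0.5855 -0.2202  0.1711] yaw 97.9 tilt [0.0001 0.0003] F [ 0.64 -0.96 -3.28] w 0.0392 g 54.99920449219644
delta cm [ 1.32 -6.24  5.11] turn -2.2
```

arm_command:
  moves: [0.4,-2,1,-2.2,0.5,-2.2,1.5,0,0.4,-2,1.5,0,0,0,1.5,0,0,0,1.5,0,0,0,0,0,0,0,0,0,0,0,0,0]

```text
time: 5.32
ee_pos: [0.5839, -0.2817, 0.1018]
eef_rot: [-0.088, 0.996, -0.0, 0.001]
ft_force: [-0.2, -0.0, -2.6]
width: 0.0401
grip_force: 55.0
```

Run:
```python
from h import *
p=unbed(-.080,-.004); delta((p[0],p[1],.0705),100.1)
t=r.camera("top")[140:260,330:450]; s=r.camera("scene")[160:290,190:320]
f=lambda a:cv2.resize(np.clip(a.astype(float)*1.8,0,255).astype(np.uint8),(390,390))
cv2.imwrite("pics/b.png",np.hstack([f(t),f(s)])[:,:,::-1])
```

```text
t 5.3167 pos [ 0.5839 -0.2817  0.1018] yaw 100.11 tilt [ 0.0011 -0.0002] F [-0.18 -0.05 -2.58] w 0.0401 g 54.99786981381476
delta cm [ 0.33 -0.16  3.13] turn 0.01
```

View pics/b.png

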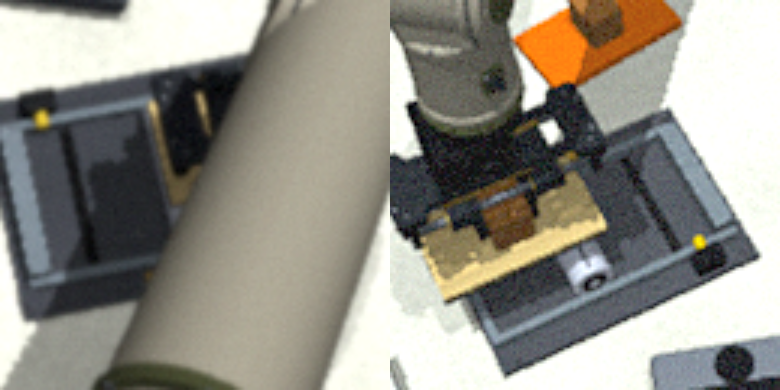

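The pad is over the roller, and its front edge overhangs it. The roller's end face shows at composite (590,270). I'll lower with force feedback.

arm_command:
  moves: [0.3,-0.1,1,0,0,0,1,0,0,0,0.6,0,0,0,0.3,0,0,0,0.2,0,0,0,0,0,0,0,0,0,0,0,0,0]

```text
time: 6.08
ee_pos: [0.5808, -0.2834, 0.0699]
eef_rot: [-0.088, 0.996, -0.0, 0.0]
ft_force: [0.3, 0.3, -2.3]
width: 0.0396
grip_force: 55.0
```

arm_command:
  moves: [0,0,0.05,0,0,0,0.05,0,0,0,0,0,0,0,0,0]

```text
time: 6.42
ee_pos: [0.5806, -0.2833, 0.0686]
eef_rot: [-0.088, 0.996, 0.0, 0.0]
ft_force: [-0.2, -1.1, -3.1]
width: 0.0392
grip_force: 55.0
```

arm_command:
  moves: [0,0,0.05,0,0,0,0,0,0,0,0,0]

```text
time: 6.67
ee_pos: [0.5805, -0.2833, 0.0679]
eef_rot: [-0.088, 0.996, 0.0, -0.0]
ft_force: [-0.3, 0.4, -3.1]
width: 0.0397
grip_force: 55.0
```

arm_command:
  moves: [0,0,0.03,0,0,0,0,0,0,0,0,0]

```text
time: 6.92
ee_pos: [0.5806, -0.2833, 0.0677]
eef_rot: [-0.088, 0.996, 0.0, -0.0]
ft_force: [-0.3, -0.1, -2.4]
width: 0.0401
grip_force: 55.0
```

arm_command:
  moves: [0,0,0.04,0,0,0,0,0,0,0,0,0]

```text
time: 7.17
ee_pos: [0.5807, -0.2833, 0.0675]
eef_rot: [-0.088, 0.996, -0.0, 0.0]
ft_force: [-0.3, -0.5, -0.2]
width: 0.0397
grip_force: 55.0
```

arm_command:
  moves: [0,0,0.04,0,0,0,0,0,0,0,0,0]

```text
time: 7.42
ee_pos: [0.5807, -0.2835, 0.0674]
eef_rot: [-0.088, 0.996, -0.0, 0.0]
ft_force: [-1.1, -0.8, 3.3]
width: 0.0396
grip_force: 55.0
```

arm_command:
  moves: [0,0,0.04,0,0,0,0,0,0,0,0,0]

```text
time: 7.67
ee_pos: [0.5808, -0.2837, 0.0674]
eef_rot: [-0.088, 0.996, -0.0, 0.0]
ft_force: [-2.2, 0.1, 6.8]
width: 0.0393
grip_force: 55.0
```

arm_command:
  moves: [0,0.2,0,0,0,0.4,0,0,0,0.5,0,0,0,0.5,0,0,0,0.3,0,0,0,0.1,0,0,0,0,0,0]

```text
time: 8.25
ee_pos: [0.577, -0.2638, 0.0674]
eef_rot: [-0.088, 0.996, -0.0, 0.0]
ft_force: [-4.9, -0.9, 8.5]
width: 0.0393
grip_force: 55.0
```

```bash
cat >> h.py <<'E'
def st(D=0):
    s=r.read_state(); M=R.from_quat(s["eef_rot"]).as_matrix()
    c=bed(s["ee_pos"])*1000
    print("t",round(s["time"],2),"pad bed",c.round(1),"z",(s["ee_pos"][2]*1000).round(2),"F",s["ft_force"].round(1),"tq",s["torque"].round(2),"tilt",M[:2,2].round(4))
def look(name):
    s=r.camera("scene")[175:285,195:330]
    s=np.clip(s.astype(float)*1.8,0,255).astype(np.uint8)
    cv2.imwrite(f"pics/{name}.png",cv2.resize(s,None,fx=5,fy=5,interpolation=cv2.INTER_CUBIC)[:,:,::-1])
E
python3 -c "
from h import *
st()"
```

```text
t 8.25 pad bed [-59.7  -3.6] z 67.37 F [-4.9 -0.9  8.5] tq [0.42 1.09 0.09] tilt [ 0.0003 -0.0002]
```

arm_command:
  moves: [0.02,0.2,-0.02,0,0.02,0.4,-0.02,0,0.02,0.5,0,0,0.02,0.6,0,0,0.02,0.6,0,0,0.02,0.4,0,0,0,0.2,0,0,0,0.1,0,0,0,0,0,0]

```text
time: 9.0
ee_pos: [0.571, -0.2335, 0.0674]
eef_rot: [-0.088, 0.996, 0.0, 0.0]
ft_force: [-1.1, -0.1, 5.9]
width: 0.0394
grip_force: 55.0
```

```bash
python3 -c "
from h import *
st()
look('r1')"
```

```text
t 9.0 pad bed [-28.8  -3. ] z 67.39 F [-1.1 -0.1  5.9] tq [0.32 0.47 0.04] tilt [0.0008 0.0002]
```

View pics/r1.png

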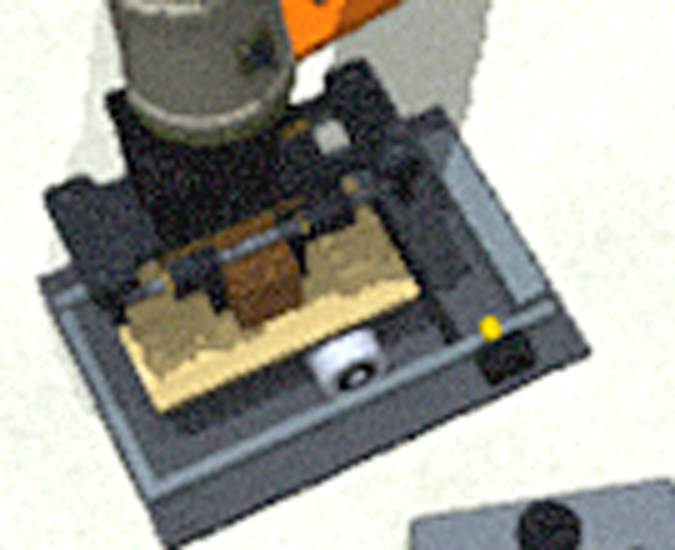

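The roller is under the pad, with its end hole at crop (357,375). I'll localise it on the z = 30 mm plane.

```bash
python3 -c "
from h import *
print(bed(ray('scene',195+357/5-.4,175+375/5-.4,.03)))
print(proj('scene',[*unbed(-.028,-.0645),.03]))"
```

```text
[ 0.0030382  -0.06639908]
[255.79439249 253.59566369]
```

arm_command:
  moves: [0,0.2,0,0,0.01,0.4,0,0,0.01,0.6,0,0,0.01,0.6,0,0,0.01,0.6,0,0,0.01,0.6,0,0,0.01,0.5,0,0,0,0.3,0,0,0,0.2,0,0,0,0,0,0]

```text
time: 9.88
ee_pos: [0.5633, -0.194, 0.0674]
eef_rot: [-0.088, 0.996, 0.0, 0.0]
ft_force: [-2.0, 0.3, 6.1]
width: 0.0395
grip_force: 55.0
```

arm_command:
  moves: [0,0.2,0,0,0.01,0.4,0,0,0.02,0.6,0,0,0.02,0.6,0,0,0.02,0.6,0,0,0.01,0.6,0,0,0.01,0.5,0,0,0,0.3,0,0,0,0.2,0,0,0,0,0,0]

```text
time: 10.72
ee_pos: [0.5556, -0.1546, 0.0674]
eef_rot: [-0.088, 0.996, 0.0, 0.001]
ft_force: [-0.5, 0.2, 6.3]
width: 0.0396
grip_force: 55.0
```

```bash
python3 -c "
from h import *
st()
look('r2')"
```

```text
t 10.72 pad bed [51.6 -1.7] z 67.4 F [-0.5  0.2  6.3] tq [-0.02  0.19 -0.07] tilt [0.0011 0.0004]
```

View pics/r2.png

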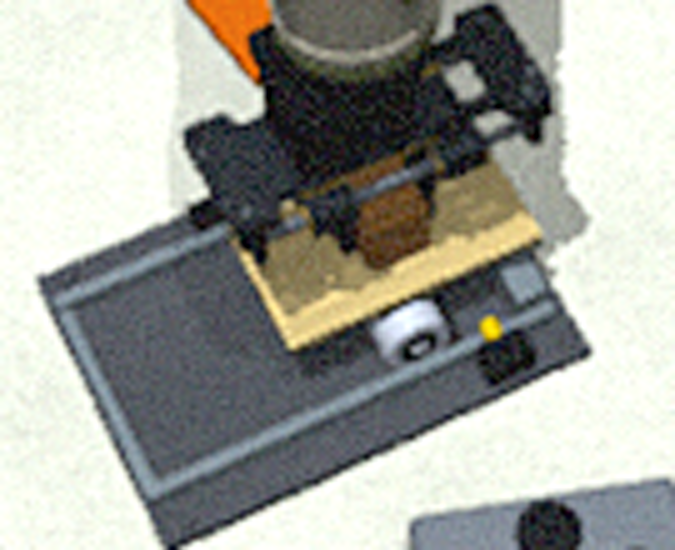

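The roller's end hole is now at crop (420,347), just short of the ridge.

```bash
python3 -c "
from h import *
print(bed(ray('scene',195+420/5-.4,175+347/5-.4,.03)))"
```

```text
[ 0.04278345 -0.0667956 ]
```

arm_command:
  moves: [0,0.2,0,0,0,0.3,0,0,0,0.2,0,0,0,0,0,0]

```text
time: 11.1
ee_pos: [0.5543, -0.1479, 0.0674]
eef_rot: [-0.088, 0.996, 0.0, 0.0]
ft_force: [-0.9, 0.4, 7.0]
width: 0.0396
grip_force: 55.0
```

arm_command:
  moves: [0,0.1,0,0,0,0.1,0,0,0,0,0,0]

```text
time: 11.35
ee_pos: [0.5539, -0.1463, 0.0674]
eef_rot: [-0.088, 0.996, 0.0, 0.0]
ft_force: [-1.3, 1.0, 6.6]
width: 0.0395
grip_force: 55.0
```

```bash
python3 -c "
from h import *
st()
for h in (6,7,8):
    t0=np.arccos((20-h+4.2)/24.2); t=np.linspace(t0,-t0,400)
    s=24.2*(t0-t+np.sin(t0)-np.sin(t)); z=24.2*(np.cos(t)-np.cos(t0))
    print(h,[round(float(v),2) for v in np.interp(np.arange(0,76,4),s,z)])"
```

```text
t 11.35 pad bed [60.1 -1.5] z 67.36 F [-1.3  1.   6.6] tq [-0.1   0.28 -0.08] tilt [0.001  0.0001]
6 [0.0, 1.4, 2.6, 3.6, 4.43, 5.07, 5.55, 5.85, 5.99, 5.96, 5.77, 5.41, 4.89, 4.18, 3.3, 2.24, 0.98, 0.0, 0.0]
7 [0.0, 1.53, 2.86, 3.99, 4.92, 5.68, 6.26, 6.68, 6.92, 7.0, 6.91, 6.66, 6.24, 5.65, 4.88, 3.94, 2.8, 1.47, 0.0]
8 [0.0, 1.66, 3.11, 4.35, 5.4, 6.26, 6.94, 7.46, 7.8, 7.97, 7.98, 7.83, 7.51, 7.02, 6.35, 5.51, 4.49, 3.27, 1.85]
```

arm_command:
  moves: [0,0.1,0,0,0,0.1,0,0,0,0,0,0]

```text
time: 11.6
ee_pos: [0.5536, -0.1443, 0.0674]
eef_rot: [-0.088, 0.996, 0.0, 0.0]
ft_force: [-1.2, -0.9, 6.0]
width: 0.0394
grip_force: 55.0
```

arm_command:
  moves: [0,0.1,0,0,0,0.1,0,0,0,0,0,0]

```text
time: 11.85
ee_pos: [0.5532, -0.1424, 0.0674]
eef_rot: [-0.088, 0.996, -0.0, 0.0]
ft_force: [-1.0, -0.1, 6.5]
width: 0.0395
grip_force: 55.0
```

arm_command:
  moves: [0,0.1,0,0,0,0.1,0,0,0,0,0,0]

```text
time: 12.1
ee_pos: [0.5529, -0.1408, 0.0674]
eef_rot: [-0.088, 0.996, -0.0, 0.001]
ft_force: [0.2, -2.1, 4.4]
width: 0.0398
grip_force: 55.0
```

arm_command:
  moves: [0,0.1,0,0,0,0.1,0,0,0,0,0,0]

```text
time: 12.35
ee_pos: [0.5526, -0.1399, 0.0675]
eef_rot: [-0.088, 0.996, -0.001, 0.001]
ft_force: [-0.1, -4.0, 5.0]
width: 0.0394
grip_force: 55.0
```

arm_command:
  moves: [0,0.1,0,0,0,0.1,-0.04,0,0,0,0,0]

```text
time: 12.6
ee_pos: [0.5523, -0.1383, 0.068]
eef_rot: [-0.087, 0.996, -0.001, 0.001]
ft_force: [-0.9, -5.0, 6.3]
width: 0.0398
grip_force: 55.0
```

arm_command:
  moves: [0,0.1,-0.02,0,0,0.1,-0.03,0,0,0,0,0]

```text
time: 12.85
ee_pos: [0.552, -0.1364, 0.0687]
eef_rot: [-0.087, 0.996, -0.001, 0.001]
ft_force: [-2.0, -4.5, 7.9]
width: 0.0398
grip_force: 55.0
```

arm_command:
  moves: [0,0.1,-0.05,0,0,0.1,-0.04,0,0,0.1,-0.04,0,0,0,0,0]

```text
time: 13.18
ee_pos: [0.5513, -0.133, 0.0698]
eef_rot: [-0.088, 0.996, -0.001, 0.001]
ft_force: [-2.7, -4.0, 6.3]
width: 0.0395
grip_force: 55.0
```

arm_command:
  moves: [0,0.1,-0.03,0,0,0.1,-0.03,0,0,0.1,-0.03,0,0,0,0,0]

```text
time: 13.52
ee_pos: [0.5508, -0.1299, 0.0707]
eef_rot: [-0.088, 0.996, -0.001, 0.001]
ft_force: [-1.0, -4.0, 6.4]
width: 0.0394
grip_force: 55.0
```

```bash
python3 -c "
from h import *
st()"
```

```text
t 13.52 pad bed [76.7 -1.2] z 70.69 F [-1.  -4.   6.4] tq [-1.09  0.27 -0.18] tilt [ 0.0014 -0.0014]
```

arm_command:
  moves: [0,0.1,-0.03,0,0,0.2,-0.05,0,0,0.2,-0.05,0,0,0,0,0]

```text
time: 13.85
ee_pos: [0.5498, -0.1246, 0.072]
eef_rot: [-0.088, 0.996, -0.001, 0.001]
ft_force: [-2.2, -2.8, 6.6]
width: 0.0399
grip_force: 55.0
```

arm_command:
  moves: [0,0.1,-0.02,0,0,0.2,-0.04,0,0,0.2,-0.04,0,0,0,0,0]

```text
time: 14.18
ee_pos: [0.5488, -0.1194, 0.0728]
eef_rot: [-0.088, 0.996, -0.0, 0.0]
ft_force: [-2.5, -1.6, 6.9]
width: 0.0398
grip_force: 55.0
```

arm_command:
  moves: [0,0.2,-0.03,0,0,0.2,-0.03,0,0,0.2,-0.03,0,0,0,0,0]

```text
time: 14.52
ee_pos: [0.5476, -0.113, 0.0736]
eef_rot: [-0.088, 0.996, -0.0, 0.0]
ft_force: [-2.8, -1.5, 7.3]
width: 0.0394
grip_force: 55.0
```

arm_command:
  moves: [0,0.2,-0.02,0,0,0.2,-0.01,0,0,0.1,-0.01,0,0,0,0,0]

```text
time: 14.85
ee_pos: [0.5467, -0.1079, 0.0738]
eef_rot: [-0.088, 0.996, 0.0, 0.0]
ft_force: [-2.8, -1.1, 5.2]
width: 0.0396
grip_force: 55.0
```

```bash
python3 -c "
from h import *
st()"
```

```text
t 14.85 pad bed [99.1 -1.1] z 73.84 F [-2.8 -1.1  5.2] tq [-0.44  0.56 -0.08] tilt [0.0001 0.0001]
```

arm_command:
  moves: [0.02,0.2,0,0,0.02,0.2,0,0,0,0.1,0,0,0,0,0,0]

```text
time: 15.18
ee_pos: [0.5456, -0.1028, 0.0738]
eef_rot: [-0.088, 0.996, 0.0, 0.0]
ft_force: [-1.3, 1.0, 5.2]
width: 0.0397
grip_force: 55.0
```

arm_command:
  moves: [0,0.2,0.01,0,0,0.2,0.01,0,0,0.1,0.01,0,0,0,0,0]

```text
time: 15.52
ee_pos: [0.5446, -0.0977, 0.0736]
eef_rot: [-0.088, 0.996, 0.0, 0.0]
ft_force: [-2.3, 1.4, 6.3]
width: 0.0396
grip_force: 55.0
```

arm_command:
  moves: [0,0.2,0.02,0,0,0.2,0.02,0,0,0.1,0.01,0,0,0,0,0]

```text
time: 15.85
ee_pos: [0.5437, -0.0925, 0.073]
eef_rot: [-0.088, 0.996, 0.0, 0.0]
ft_force: [-1.5, 2.2, 7.1]
width: 0.0396
grip_force: 55.0
```

arm_command:
  moves: [0,0.2,0.03,0,0,0.2,0.03,0,0,0.1,0.015,0,0,0,0,0]

```text
time: 16.18
ee_pos: [0.5427, -0.0873, 0.0721]
eef_rot: [-0.089, 0.996, 0.001, -0.0]
ft_force: [-1.9, 2.5, 6.5]
width: 0.0398
grip_force: 55.0
```

arm_command:
  moves: [0,0.2,0.04,0,0,0.2,0.045,0,0,0.1,0.025,0,0,0,0,0]

```text
time: 16.52
ee_pos: [0.5417, -0.0822, 0.071]
eef_rot: [-0.089, 0.996, 0.001, -0.0]
ft_force: [-2.1, 3.5, 6.5]
width: 0.0398
grip_force: 55.0
```

arm_command:
  moves: [0,0.2,0.05,0,0,0.2,0.055,0,0,0.1,0.03,0,0,0,0,0]

```text
time: 16.85
ee_pos: [0.5408, -0.077, 0.0696]
eef_rot: [-0.089, 0.996, 0.001, -0.0]
ft_force: [-2.0, 3.1, 6.3]
width: 0.0397
grip_force: 55.0
```

arm_command:
  moves: [0,0.2,0.06,0,0,0.2,0.065,0,0,0.1,0.03,0,0,0,0,0]

```text
time: 17.18
ee_pos: [0.5399, -0.0722, 0.0679]
eef_rot: [-0.089, 0.996, 0.001, -0.0]
ft_force: [-1.5, 4.5, 4.8]
width: 0.0394
grip_force: 55.0
```

arm_command:
  moves: [0,0.1,0.03,0,0,0.1,0.03,0,0,0,0,0]

```text
time: 17.43
ee_pos: [0.5396, -0.0711, 0.0675]
eef_rot: [-0.088, 0.996, 0.0, -0.0]
ft_force: [-2.5, 2.1, 6.0]
width: 0.0396
grip_force: 55.0
```

arm_command:
  moves: [0,0.1,0.01,0,0,0.1,0,0,0,0.1,0,0,0,0,0,0]

```text
time: 17.77
ee_pos: [0.5391, -0.0692, 0.0673]
eef_rot: [-0.088, 0.996, -0.0, -0.0]
ft_force: [-2.0, -1.6, 4.1]
width: 0.0395
grip_force: 55.0
```

```bash
python3 -c "
from h import *
st()
look('r3')"
```

```text
t 17.77 pad bed [138.6  -0.4] z 67.34 F [-2.  -1.6  4.1] tq [-0.39  0.49 -0.2 ] tilt [-0.0003 -0.0001]
```

View pics/r3.png

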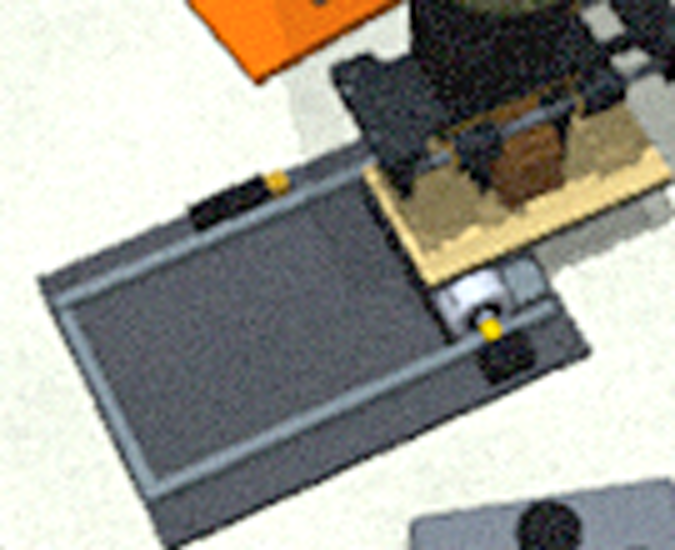

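The roller lies between the dark ridge, at crop (440,310), and the stop, at (525,285), and the backward force shows stop contact. I'll nudge once more to square it, hold, then lift.

arm_command:
  moves: [0,0.1,0,0,0,0.1,0,0,0,0,0,0,0,0,0,0,0,0,0,0]

```text
time: 18.23
ee_pos: [0.5388, -0.0672, 0.0673]
eef_rot: [-0.088, 0.996, 0.0, -0.0]
ft_force: [-3.7, -0.3, 5.5]
width: 0.0395
grip_force: 55.0
```

arm_command:
  moves: [0,0,-0.05,0,0,0,-0.1,0,0,0,-0.2,0,0,0,-0.5,0,0,0,-1,0,0,0,-2,0,0,0,-2.5,0,0,0,-2.5,0,0,0,-1,0]

```text
time: 18.98
ee_pos: [0.5406, -0.0674, 0.1701]
eef_rot: [-0.088, 0.996, -0.0, 0.003]
ft_force: [1.4, -0.1, -2.2]
width: 0.0394
grip_force: 55.0
```

```bash
python3 -c "
from h import *
delta((.607,.2266,.165),97.9)"
```

```text
t 18.9833 pos [ 0.5406 -0.0674  0.1701] yaw 100.08 tilt [0.0052 0.0002] F [ 1.39 -0.1  -2.17] w 0.0394 g 54.99760201200843
delta cm [-11.68  27.79   0.55] turn 2.18
```

arm_command:
  moves: [-0.6,1.5,0,0,-1.2,2.8,0,0,-1.2,2.8,0,0,-1.2,2.8,0,0,-1.2,2.8,0,0,-1.2,2.8,0,0,-1.2,2.8,0,0,-1.2,2.8,0,0,-1.2,2.8,0,0,-1.1,2.5,0,0,-0.5,1.2,0,1.1,0,0,0,1.1]

```text
time: 19.98
ee_pos: [0.606, 0.2299, 0.1651]
eef_rot: [-0.071, 0.997, 0.001, -0.0]
ft_force: [-0.0, 0.2, -3.4]
width: 0.0399
grip_force: 55.0
```

Run:
```python
from h import *
delta((.607,.2266,.022),97.9)
t=r.camera("top")[140:250,310:440]; s=r.camera("scene")[180:290,195:325]
f=lambda a:cv2.resize(np.clip(a.astype(float)*1.8,0,255).astype(np.uint8),(390,330),interpolation=cv2.INTER_CUBIC)
cv2.imwrite("pics/e.png",np.hstack([f(t),f(s)])[:,:,::-1])
for x in(.079,.085,.09): print(x,[(proj("top",[*unbed(x,y),.05])-[310,140])*3 for y in(-.06,.06)])
```

```text
t 19.9833 pos [0.606  0.2299 0.1651] yaw 98.14 tilt [-0.0011  0.0018] F [-0.03  0.17 -3.4 ] w 0.0399 g 54.99767951667309
delta cm [-0.06 -0.37 14.31] turn 0.24
0.079 [array([106.43513475, 112.28202397]), array([132.90795621, 236.19458931])]
0.085 [array([100.17271039, 113.45804565]), array([126.52087662, 237.41943688])]
0.09 [array([ 94.95217466, 114.43841089]), array([121.19638562, 238.44051229])]
```

View pics/e.png

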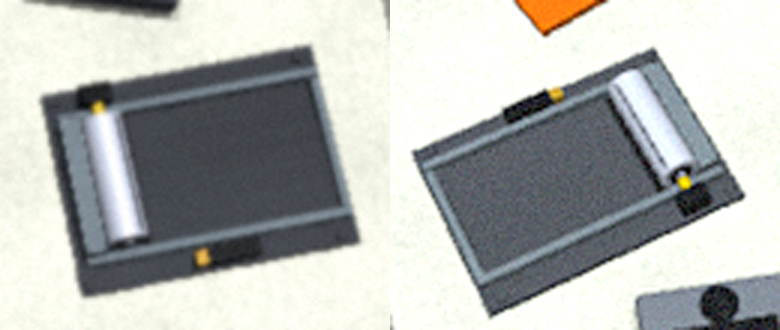

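The roller lies home against the stop, running from composite (100,110) to (128,243). That matches the projected x = 85 mm line, and it is square. I'll lay the pad down.

arm_command:
  moves: [0,-0.3,3,0,0,0,3,0,0,0,3,0,0,0,3,0,0,0,1.5,0,0,0,0.4,0,0,0,0.2,0,0,0,0.2,0,0,0,0.1,0,0,0,0,0,0,0,0,0]

```text
time: 21.0
ee_pos: [0.6078, 0.2224, 0.023]
eef_rot: [-0.069, 0.998, 0.0, 0.001]
ft_force: [0.2, 0.4, -3.0]
width: 0.0397
grip_force: 55.0
```

arm_command:
  moves: [0,0,0.1,0,0,0,0.1,0,0,0,0,0,0,0,0,0]

```text
time: 21.33
ee_pos: [0.6076, 0.2224, 0.0205]
eef_rot: [-0.069, 0.998, 0.0, 0.0]
ft_force: [-1.4, 0.3, 3.1]
width: 0.0398
grip_force: 55.0
```

arm_command:
  moves: [0,0,0.03,0,0,0,0.03,0,0,0,0,0]

```text
time: 21.58
ee_pos: [0.6076, 0.2224, 0.0205]
eef_rot: [-0.069, 0.998, 0.0, 0.0]
ft_force: [-4.2, -1.2, 8.7]
width: 0.0396
grip_force: 55.0
```

The pad is seated on the mat. I'll release and retreat straight up.

arm_command:
  moves: [0,0,0,0,0,0,0,0,0,0,0,0,0,0,0,0,0,0,0,0,0,0,0,0,0,0,0,0,0,0,0,0,0,0,0,0]
  fingers: 100

```text
time: 22.33
ee_pos: [0.6073, 0.2222, 0.0193]
eef_rot: [-0.069, 0.998, 0.0, 0.0]
ft_force: [0.1, 0.0, -0.3]
width: 0.0854
grip_force: 0.0
```

arm_command:
  moves: [0,0,-0.5,0,0,0,-1,0,0,0,-2,0,0,0,-3,0,0,0,-3,0,0,0,-3,0,0,0,-3,0,0,0,-2,0,0,0,-1,0,0,0,0,0,0,0,0,0]

```text
time: 23.25
ee_pos: [0.6071, 0.2221, 0.204]
eef_rot: [-0.069, 0.998, 0.0, 0.0]
ft_force: [-0.3, -0.7, -0.2]
width: 0.0871
grip_force: 0.0
```

Run:
```python
from h import *
st(); print(r.read_state()["width"])
pb=(335,165,445,247); H,S,V=hsv(r.camera("scene"),pb)
print(rect("scene",(S>60)&(V>60)&(H>7)&(H<30),pb[:2],.015))
s=r.camera("scene")[155:275,310:450]
cv2.imwrite("pics/f.png",cv2.resize(np.clip(s.astype(float)*1.8,0,255).astype(np.uint8),None,fx=4,fy=4)[:,:,::-1])
```

```text
t 23.25 pad bed [ 413.5 -118.5] z 204.0 F [-0.3 -0.7 -0.2] tq [ 0.04 -0.02 -0.09] tilt [0.     0.0001]
0.08705884831205381
(array([610.8, 222.5]), array([162.9,  92.5]), -82.0)
```

View pics/f.png

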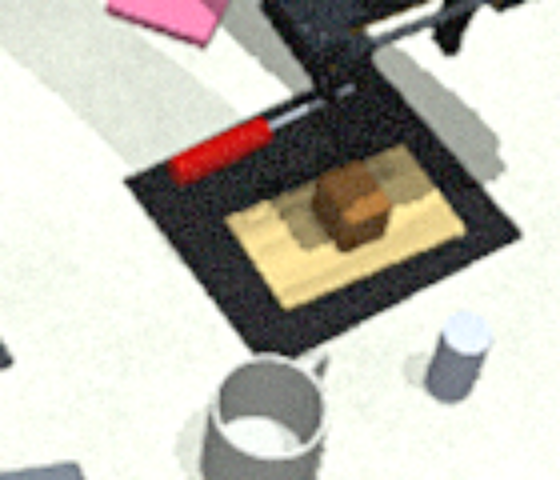

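The pad lies flat on the mat, with its grip at crop (350,205), clear of the screwdriver, and the gripper is free above it.

```bash
python3 -c "
from bench import r
print(r.close_job())"
```

```text
the job is handed in; nothing more can be done
None
```

The job is handed in (no verdict was returned): the roller lies home against the end stop, the pad is back flat on its mat and released, and the highest pressing force I read was about 11 N.

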